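Set the waffle iron and hold the contact thermometer on its lid

ROBOT

A 6-joint arm with a two-finger parallel gripper is mounted at the origin on the work surface. World frame = base frame: x ahead of the robot, y to its left, z up, the work surface at z = 0. Lengths are in m, angles in rad, forces in N, time in s.
With the tool pointing down it reaches from about 0.15 to 0.775 m from the base axis. Payload 6.1 kg.
Tool frame: the origin (TCP) lies between the finger pads; the fingertips stand manip.finger_overhang ahead of it and the grasp point (between the pads) lies 3 mm ahead of it (manip.finger_overhang is the distance from the TCP to the fingertips, in m); z points along the fingers, y is the line along which they close (so a half turn about z gives the same grasp; the last joint's range is limited). The gripper opens to 85 mm and grips with 20 to 120 N. Pads are 22 mm wide; open, the fingers measure 114 mm over their backs; the gripper's body (76 mm by 85 mm) begins 54 mm behind the grasp point. The pads swing forward as they close: fully open they stand 13 mm farther back than shut.
Start: joints at [-1.16, 0.126, -0.04, 1.405, 0, 1.571], TCP at [0.21, -0.481, 0.229] pointing down, gripper open.
Joint ranges: [-2.72, 2.72], [-0.95, 1.95], [-1.27, 1.35], [-1.78, 2.02], [-1.46, 1.47], [-3.14, 3.14]. Speed limits (rad/s): [2.39, 2.39, 3.01, 3.14, 3.14, 3.14].

INTERFACE

Orientations are given as a unit quaternion [x, y, z, w].
In Python, from rig import manip, grab_frame gives the robot as it stands. The module is installed in compiled form; this text tells all that it offers.
- The arm moves only by the tool drive_tool, never from a script. Its argument "commands" is a list of rows, each a list of 6 numbers: the shift along the tool's x, y, z in mm, then the turn, a rotation vector about the tool's x, y, z in rad. In form: [[tx, ty, tz, rx, ry, rz], ...]. A call has 1 to 5 rows; each row is the pose to reach, as a shift and turn from the pose commanded when the call began, along the tool's axes at that moment; what a row does not reach only later rows make up. A row lasts 1/12 s, in which the tool goes at most 41.7 mm and 7.16 degrees, less where a joint would pass 70% of its speed; a pose out of reach is approached as far as the arm can. A call with a gripper value outside its range is refused whole. "claw" is the finger opening in mm, from 0 to 85.4, set as the call begins (left out, the last holds). The fingers move at their own pace and stop on an object; "force" is the grip in N (left out, the last holds). Time passes only in rows, so rows that repeat a pose let the fingers close. It gives the time, the measured TCP pose, the force, the opening and the grip force at its end, in the units of the state.
- manip.sense(): the state, without advancing time (a new reading comes with each control period).
- grab_frame(name): name is "side" or "top"; returns a dict with "frame" (400x640x3 uint8, red, green, blue), "intrinsics" (3x3 intrinsics, pixels), "camera_from_world" (4x4, takes a point from world to camera coordinates). Camera axes: x right, y down, z forward; pixel columns grow to the right and rows downward; lengths in m; the calibration is good to about 2 mm. A picture is of the moment at which its call begins. There is no depth.
- manip.finish_job(): hands the job in; it is judged then, once.
The state is a dict: "clock": time; "qpos": joint angles; "joint_velocities": joint speeds; "tau": joint torques, N m; "tcp_pos": TCP position; "tool_rot": TCP orientation; "wrist_force": force on the tool from outside, world axes, zero at the start; "moment": the same for the moment, N m; "width": finger opening in m; "grip_force": force on a finger pad.
Only numpy, scipy, OpenCV 4.12 (cv2) and the standard library are available. Lean on these libraries where they do the work, as an engineer would, in place of code of your own. Each camera call takes 0.05 s, during which the arm holds its last target. There are 200 camera calls.

TASK

First turn the waffle iron's thermostat knob clockwise until its pointer stands at the one long, broad mark on the scale. Then lift the contact thermometer out of its wooden stand and hold its sprung tip inside the small ring marked in the middle of the sloping lid, with the thermometer square to the lid (not simply upright) and pressing lightly, so that the tip is about half pushed in; never jab the lid hard and leave the other kitchen things alone. Finish holding it there in the gripper: do not put it down or let go.

Things in the scene. Friction and masses are not known exactly. Their poses are not given: they have to be found in the camera images.
- iron: Square black waffle iron with steel lid, fixed. Origin: on the ledge (z = 0); x axis from its front (control deck, robot side) to its back, z up. Front deck: x -210 to -40 mm, y +-100, top 45 mm high. Behind it the casing spans x -50 to 176, y +-118, its lid rising from 84 mm high at x -49 to 152 mm at x 139. A 110 mm wide lip on the lid's front reaches x -69, 71 to 81 mm high.
- lid: The lid of the iron (fixed, shut): flat steel top 200 mm by 225 mm. Origin: centre of its top face, 45 mm behind and 118 mm above the iron's origin. Its z axis is square to the top face and points out of it: 20 degrees from vertical, leaning back to the front of the iron (-x of the iron).
- spot (a point): The marked spot, at the middle of the lid's top face: the centre of a dark ring 25 mm across, drawn flat on the steel (same point as lid's origin).
- thermostat (a joint): Angle (rad) of the thermostat knob on the iron's front deck, 0 to 2.355; grows clockwise seen from above. At 0 the pointer points to the iron's front (-x of the iron), at 1.57 to the iron's left side (+y of the iron), which is where the long mark is. Light friction holds it where it is left (about 0.03 N m).
- knob_grip (a point): On the knob's vertical axis at gripping height: 9 mm below its top, 80 mm above the ledge, 152 mm in front of the iron's origin. The knob is a black disc 44 mm across (its top 57 mm above the ledge) carrying an upright bar 42 mm long, 14 mm thick, top 89 mm above the ledge. The bar lies along the pointer's direction: grip it across its 14 mm.
- pointer (a point): Outer end of the knob's black pointer nose, 28.5 mm from the knob's axis, 53 mm above the ledge; a white line on top of the bar shows the same end.
- long_mark (a point): Middle of the long mark on the round aluminium scale (100 mm across) under the knob, 39 mm from the knob's axis to the iron's left (+y): 19 mm long and 5 mm broad. The six other marks are only 6 mm long and 1.6 mm broad, 0.3925 rad apart; the long one is the fifth counted clockwise from the front mark (value 0).
- stand: Square block of pale wood, 75 x 75 x 70 mm high, fixed to the ledge, with an upright through hole 19 mm across in its middle, in which the thermometer stands. Origin: centre of the underside.
- probe: Contact thermometer, 0.1 to 0.17 kg, upright in the stand. z runs along its axis from tip to handle; origin on the axis at the underside of its flange, which rests on the stand. Flange 36 mm wide, z 0 to 8 mm; black handle 30 (x) by 24 mm (y), z 8 to 78; steel stem 12 mm thick, down to z -30; from it a sprung brass rod 8 mm thick, round-nosed, to z -58.
- plunger (a joint): How far the sprung rod is pushed into the stem, in m: 0 free, 0.014 at its stop. Spring 350 N/m, no preload: about 2.5 N when half in (0.007), 4.9 N at the stop.
- tip (a point): End of the thermometer's sprung rod: 58 mm below probe's origin on the axis when free; moves in with the rod.
- crock: Lidded stoneware crock, 116 mm wide, 152 mm high, loose: a bystander that may stand on either side, where the stand is not. Origin: centre of the underside.
- spoon: Small wooden spoon lying at the left, about 170 mm long, a bystander.
- spatula: Black spatula lying at the left, a bystander.
- mug: White mug, 80 mm wide, 90 mm high, a bystander.
- bowl: White bowl, 150 mm wide, 70 mm high, a bystander.
- jar: Glass jar with steel cap, 64 mm wide, 110 mm high, a bystander.
Things that resemble listed ones, but are neither listed nor needed, are in the scene too. Leave any pink look-alike of the stand alone.

How it is judged:
On the way, in this order (a step that is already met when the one before it is completed fails the run):
1. the thermostat knob points at the long mark (value of joint thermostat between 1.43 and 1.71 rad and contact force between probe and the fingers below 0.1 N), for 0.2 s.
2. the thermometer is lifted out of the stand, in the fingers (z of tip in the frame of stand above 0.08 m and contact force between probe and the fingers above 1 N and contact force between probe and stand below 0.05 N), for 0.2 s.
At the end, for the whole second after the job is handed in: The knob is within 0.14 rad (8 degrees) of the long mark; the thermometer is held in the fingers, within 8 degrees of square to the lid, its tip within 10.5 mm of the ring's centre and pressing with 0.7 to 4.5 N (rod 2 to 12.5 mm in), at rest (value of joint thermostat between 1.43 and 1.71 rad and contact force between the fingers and probe above 2 N and distance between tip and spot below 0.0105 m and angle between the z axis of probe and the z axis of lid, either way round below 0.14 rad and angle between probe's own z axis and vertical below 0.6 rad and contact force between plunger and lid between 0.7 and 4.5 N and value of joint plunger between 0.002 and 0.0125 m and linear speed of probe below 0.02 m/s); the arm keeps its last pose, push and grip.
It fails at once if the lid is jabbed (more than 10 N from the thermometer) (contact force between probe and iron above 10 N).
It fails at once if a bystander is pushed more than 20 mm (distance of any of crock, spoon, spatula, mug, bowl, jar from where it was at the start of the episode above 0.02 m).
It also fails if it takes over 48 s, if anything falls off the work surface, if the arm or the gripper's body presses on something with over 40 N, if the wrist force passes 120 N, or if a joint passes its speed limit or range.

## Working session

There is one attempt and no reset: what is moved stays moved. The work goes in short steps, Python scripts to look and compute and a tool call to move; the robot and the scene stay as the last step left them, time stands still between calls to the robot, and variables do not carry over. Pictures are saved under pics/ and viewed, at most 10 in all, crops included, and the job is handed in when it is done.

Besides the shell and the picture viewer there is one more tool, called by a JSON object that holds its "fn" and its "kwargs". drive_tool: Moves the arm, as the interface text tells. Its arguments: {"type":"object","properties":{"commands":{"type":"array"},"claw":{"type":"number"},"force":{"type":"number"}},"required":["commands"]}

```bash
mkdir -p pics
python3 - <<'E'
from rig import manip, grab_frame
import cv2, pickle, numpy as np
np.set_printoptions(precision=4,suppress=True)
for n in("side","top"):
    f=grab_frame(n); pickle.dump(f,open(f"{n}0.pkl","wb")); cv2.imwrite(f"pics/{n}0.png",f["frame"][:,:,::-1]); 
    print(f["intrinsics"],f["camera_from_world"])
print(manip.sense(), manip.finger_overhang)
E
```

```text
[[370.5441   0.     324.3262]
 [  0.     370.5441 202.2713]
 [  0.       0.       1.    ]] [[-0.8348 -0.5503  0.0189  0.4669]
 [-0.4233  0.6195 -0.661   0.2853]
 [ 0.352  -0.5598 -0.7501  1.0612]
 [ 0.      0.      0.      1.    ]]
[[401.0252   0.     318.6726]
 [  0.     401.0252 205.7703]
 [  0.       0.       1.    ]] [[-0.0084 -0.9999 -0.0065  0.0049]
 [-0.9824  0.0094 -0.1865  0.553 ]
 [ 0.1865  0.0048 -0.9824  1.5047]
 [ 0.      0.      0.      1.    ]]
{'clock': 0.1, 'qpos': array([-1.16  ,  0.1263, -0.0405,  1.4054,  0.    ,  1.5708]), 'joint_velocities': array([-0.0006, -0.0019,  0.0005, -0.0014,  0.0015, -0.0012]), 'tau': array([ -0.0003, -43.6904,  35.3607,   0.0138,  -0.    ,   0.    ]), 'tcp_pos': array([ 0.2095, -0.481 ,  0.2282]), 'tool_rot': array([ 0.979 ,  0.2039, -0.0001, -0.0007]), 'wrist_force': array([-0.4196, -0.1148, -0.5233]), 'moment': array([-0.0335, -0.0608,  0.0284]), 'grip_force': 0.0, 'width': 0.08564108346902675} 0.022
```

View pics/top0.png

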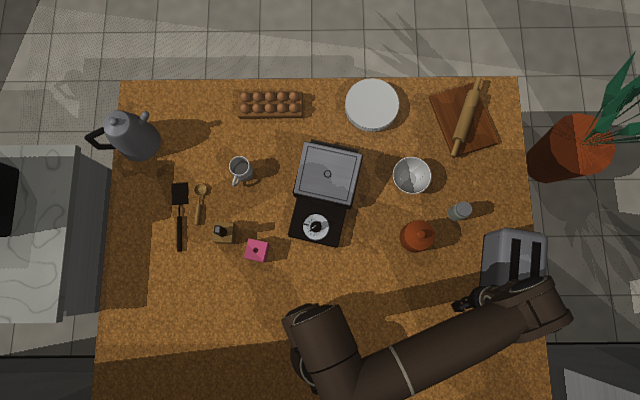

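View pics/side0.png

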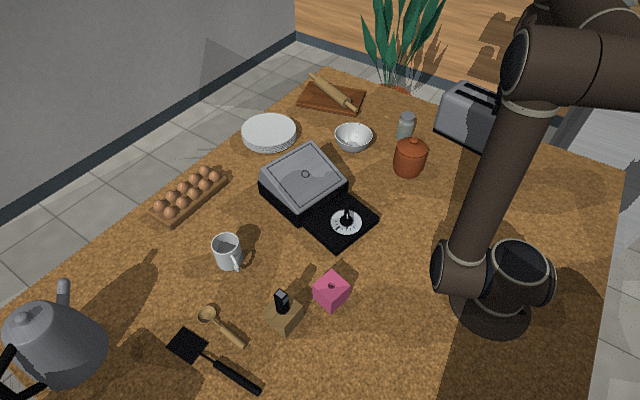

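The top view shows the lid ring at (327,174), the knob at about (316,227), the stand with probe at (222,232) and the pink look-alike at (256,250). In the side view the ring is at (305,174), the knob at (347,221) and the probe at (282,300). I'll zoom in on these.

Run:
```python
import cv2, numpy as np
t=cv2.imread("pics/top0.png"); s=cv2.imread("pics/side0.png")
c=lambda im,x,y,w,h,k:cv2.resize(im[y:y+h,x:x+w],None,fx=k,fy=k,interpolation=cv2.INTER_CUBIC)
a=np.hstack([c(t,291,205,50,35,8),c(s,322,200,50,35,8)])
b=np.hstack([c(t,200,212,50,35,8),c(s,258,280,60,42,400/60)])
cv2.imwrite("pics/z0.png",np.clip(np.vstack([a,b])*1.6,0,255).astype(np.uint8))
```

```text
(no output)
```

View pics/z0.png

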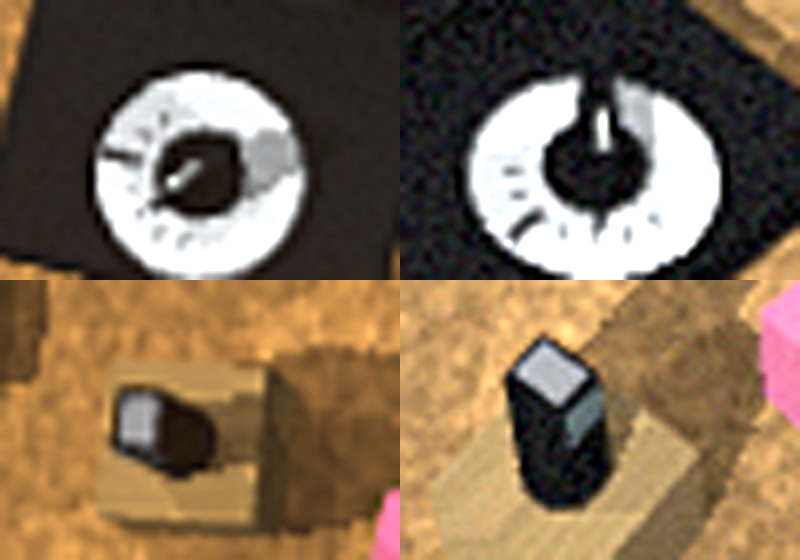

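The zoom shows the knob disc as a clean ellipse, with the white line and nose pointing down-left (about 0.7–0.8 rad short of the mark). The long mark is at left, around zoom (125,155). The probe's grey handle top is at zoom (140,420) in the top view and (550,373) in the side view.

```bash
cat > h.py <<'E'
import cv2, pickle, numpy as np
np.set_printoptions(precision=4,suppress=True)
def ray(f,p):
    T=f["camera_from_world"];R=T[:3,:3];d=R.T@np.linalg.inv(f["intrinsics"])@np.array([p[0],p[1],1.]);return -R.T@T[:3,3],d/np.linalg.norm(d)
def plane(f,p,z):
    c,d=ray(f,p);return c+d*(z-c[2])/d[2]
def tri(f,p,g,q):
    c,d=ray(f,p);e,k=ray(g,q);A=np.stack([d,-k],1);s=np.linalg.lstsq(A,e-c,rcond=None)[0]
    a,b=c+s[0]*d,e+s[1]*k;return (a+b)/2,np.linalg.norm(a-b)
def zoom(x0,y0,k,u,v): return ((u+.5)/k-.5+x0,(v+.5)/k-.5+y0)
E
python3 - <<'E'
from h import *
t,s=[pickle.load(open(n+"0.pkl","rb")) for n in("top","side")]
def ringc(f,x,y,r=14):
    g=cv2.cvtColor(f["frame"],cv2.COLOR_RGB2GRAY).astype(float)[y-r:y+r+1,x-r:x+r+1]
    m=(g<np.median(g)-30).astype(np.uint8)
    k=cv2.connectedComponentsWithStats(m)[1]
    yy,xx=np.nonzero(m); ok=np.hypot(yy-r,xx-r)<9
    el=cv2.fitEllipse(np.stack([xx[ok],yy[ok]],1).astype(np.float32)); print("ring n",ok.sum(),el[1]); return (xx[ok].max()+xx[ok].min())/2+x-r,(yy[ok].max()+yy[ok].min())/2+y-r
a,b=ringc(t,327,174),ringc(s,305,174); sp,g=tri(t,a,s,b); print("spot",a,b,sp,g)
def disc(f,x,y,r=22):
    im=f["frame"][y-r:y+r+1,x-r:x+r+1].astype(int)
    m=((im.min(2)>75)).astype(np.uint8)
    cs=max(cv2.findContours(m,cv2.RETR_EXTERNAL,cv2.CHAIN_APPROX_NONE)[0],key=cv2.contourArea)
    h=cv2.convexHull(cs)[:,0]+[x-r,y-r]
    P=np.array([plane(f,p,.046)[:2] for p in h]); A=np.c_[2*P,np.ones(len(P))]
    q=np.linalg.lstsq(A,(P**2).sum(1),rcond=None)[0]; return q[:2],2*np.sqrt(q[2]+q[:2]@q[:2])
kt,ks=disc(t,316,227),disc(s,347,222); print("knob",kt,ks)
k=kt[0]; 
for kk in(kt[0],ks[0]):
    v=sp[:2]-kk; print("dist",np.linalg.norm(v),"yaw",np.arctan2(v[1],v[0]))
yaw=np.arctan2(*(sp[:2]-(kt[0]+ks[0])/2)[::-1]); k=(kt[0]+ks[0])/2
for n,u,v,z in(("nose",152,205,.053),("la",170,187,.089),("lb",198,163,.089),("m1",105,153,.046),("m2",142,158,.046)):
    p=plane(t,zoom(291,205,8,u,v),z); d=p[:2]-k; print(n,p,np.linalg.norm(d),"knob angle",(yaw+np.pi-np.arctan2(d[1],d[0]))%(2*np.pi))
P=[zoom(200,212,8,140,420-280),zoom(258,280,400/60,150,93)]
print("handle top",tri(t,P[0],s,P[1]),plane(t,P[0],.148),plane(s,P[1],.148))
print("stand",[plane(t,zoom(200,212,8,u,v-280),.07) for u,v in((113,360),(267,365),(258,522),(100,515))])
print("handle corners top",[plane(t,zoom(200,212,8,u,v-280),.148)[:2] for u,v in((122,388),(165,393),(158,450),(113,445))])
print("handle corners side",[plane(s,zoom(258,280,400/60,u-400,v-280),.148)[:2] for u,v in((546,338),(600,378),(555,410),(508,372))])
E
```

```text
ring n 25 (6.570237159729004, 7.1662983894348145)
ring n 35 (6.65488338470459, 7.809548854827881)
spot (np.float64(327.0), np.float64(173.5)) (np.float64(305.0), np.float64(173.5)) [ 0.662  -0.0333  0.1208] 0.0027952004344081235
knob (array([0.4727, 0.0132]), np.float64(0.09938000185189536)) (array([0.4717, 0.01  ]), np.float64(0.10142813243882345))
dist 0.19491655049301523 yaw -0.24096997683495172
dist 0.19507874153509433 yaw -0.22359921149937853
nose [0.4578 0.0357 0.053 ] 0.028046105683237385 knob angle 0.8005969456746196
la [0.4616 0.0262 0.089 ] 0.018013041566590608 knob angle 0.7123666563107403
lb [0.4729 0.013  0.089 ] 0.0015471897139968619 knob angle 1.7842965314553485
m1 [0.4842 0.0585 0.046 ] 0.0484054908859294 knob angle 1.589353431802609
m2 [0.4816 0.0406 0.046 ] 0.030507150625142608 knob angle 1.6521197688170957
handle top (array([0.4519, 0.3659, 0.1489]), np.float64(0.0018342054081622527)) [0.4528 0.3665 0.148 ] [0.4513 0.3653 0.148 ]
stand [array([0.4921, 0.4008, 0.07  ]), array([0.489 , 0.3272, 0.07  ]), array([0.4142, 0.3291, 0.07  ]), array([0.4182, 0.404 , 0.07  ])]
handle corners top [array([0.4675, 0.3752]), array([0.465 , 0.3556]), array([0.4392, 0.3578]), array([0.4416, 0.3782])]
handle corners side [array([0.4612, 0.3549]), array([0.4349, 0.3567]), array([0.4408, 0.3759]), array([0.4643, 0.3735])]
```

Measurements agree with the given sizes: the spot is at z 0.121, the scale is 100 mm across, the knob–spot distance is 195 mm against 197, and the handle top is at z 0.149. Next is a helper that turns a world target into a tool-frame shift.

```bash
cat > go.py <<'E'
import sys, numpy as np
from scipy.spatial.transform import Rotation as R
from rig import manip
def down(yaw): # tool z down, tool y at world yaw
    return R.from_matrix(np.array([[-np.sin(yaw),np.cos(yaw),0],[np.cos(yaw),np.sin(yaw),0],[0,0,-1]]))
def show(pos,rot):
    s=manip.sense(); r=R.from_quat(s["tool_rot"])
    print("shift",np.round(r.inv().apply(np.array(pos)-s["tcp_pos"])*1000,1),"rot",np.round((r.inv()*rot).as_rotvec(),3),"q",s["qpos"].round(3),"F",s["wrist_force"].round(2),"tcp",s["tcp_pos"].round(4),"w",s["width"],s["clock"])
if __name__=="__main__":
    v=list(map(float,sys.argv[1:5])); rot=down(v[3])
    show(v[:3],rot)
E
python3 go.py .472 .0117 .24 .58
```

```text
shift [ 437.4 -346.9  -11.3] rot [-1.00e-03 -1.00e-03 -1.74e+00] q [-1.16   0.126 -0.04   1.405  0.     1.571] F [-0.42 -0.11 -0.52] tcp [ 0.2095 -0.481   0.2282] w 0.08564108346902675 0.1
```

{"fn": "drive_tool", "kwargs": {"commands": [[437,-347,-11,0,0,-1.74],[437,-347,-11,0,0,-1.74],[437,-347,-11,0,0,-1.74],[437,-347,-11,0,0,-1.74],[437,-347,-11,0,0,-1.74]], "claw": 50}}

```text
clock: 0.52
tcp_pos: [0.3076, -0.2956, 0.2327]
tool_rot: [0.868, 0.497, -0.0, -0.0]
wrist_force: [1.3, -0.6, -0.2]
width: 0.0503
grip_force: 0.0
```

```bash
python3 go.py .472 .0117 .24 .58
```

```text
shift [348.3 -13.5  -7.2] rot [-0.00e+00 -1.00e-03 -1.11e+00] q [-0.766 -0.059 -0.224  1.407  0.     1.335] F [ 1.34 -0.58 -0.24] tcp [ 0.3076 -0.2956  0.2327] w 0.050259567128149066 0.5167
```

{"fn": "drive_tool", "kwargs": {"commands": [[348,-13,-7,0,0,-1.11],[348,-13,-7,0,0,-1.11],[348,-13,-7,0,0,-1.11],[348,-13,-7,0,0,-1.11],[348,-13,-7,0,0,-1.11]]}}

```text
clock: 0.93
tcp_pos: [0.4071, -0.1124, 0.2372]
tool_rot: [0.672, 0.74, -0.0, 0.0]
wrist_force: [1.8, -1.5, 0.3]
width: 0.0498
grip_force: 0.0
```

```bash
python3 go.py .472 .0117 .24 .58
```

```text
shift [117.3  76.5  -2.9] rot [-0.     0.    -0.484] q [-0.269 -0.068 -0.222  1.417 -0.     1.205] F [ 1.8  -1.49  0.27] tcp [ 0.4071 -0.1124  0.2372] w 0.04979674800806394 0.9333
```

{"fn": "drive_tool", "kwargs": {"commands": [[117,76,-3,0,0,-0.48],[117,76,-3,0,0,-0.48],[117,76,-3,0,0,-0.48],[117,76,-3,0,0,-0.48],[117,76,-3,0,0,-0.48]]}}

```text
clock: 1.35
tcp_pos: [0.4732, 0.0119, 0.2394]
tool_rot: [0.476, 0.879, 0.0, -0.001]
wrist_force: [0.3, -0.0, -0.5]
width: 0.05
grip_force: 0.0
```

```bash
python3 go.py .472 .0117 .083 .58
```

```text
shift [  0.3  -1.  156.4] rot [-0.001 -0.001 -0.002] q [ 2.500e-02  2.900e-02 -1.220e-01  1.421e+00  1.000e-03  1.017e+00] F [ 0.25 -0.03 -0.49] tcp [0.4732 0.0119 0.2394] w 0.05001330430680168 1.35
```

{"fn": "drive_tool", "kwargs": {"commands": [[0,-1,40,0,0,0],[0,-1,80,0,0,0],[0,-1,115,0,0,0],[0,-1,140,0,0,0],[0,-1,155,0,0,0]]}}

```text
clock: 1.77
tcp_pos: [0.4684, 0.0074, 0.0817]
tool_rot: [0.481, 0.877, -0.001, -0.002]
wrist_force: [-0.6, 0.5, -0.0]
width: 0.05
grip_force: 0.0
```

{"fn": "drive_tool", "kwargs": {"commands": [[0,0,1,0,0,0],[0,0,1,0,0,0],[0,0,1,0,0,0],[0,0,1,0,0,0],[0,0,1,0,0,0]], "claw": 0, "force": 30}}

```text
clock: 2.18
tcp_pos: [0.4738, 0.0091, 0.0857]
tool_rot: [0.48, 0.877, 0.002, 0.002]
wrist_force: [6.9, 3.9, -8.6]
width: 0.0116
grip_force: 29.1
```

```bash
python3 go.py .472 .0117 .083 .58
```

```text
shift [ 3.1 -0.1  2.7] rot [ 0.006  0.001 -0.011] q [ 0.018  0.067 -0.422  1.076  0.002  1.019] F [ 6.94  3.9  -8.59] tcp [0.4738 0.0091 0.0857] w 0.011586241717664382 2.1833
```

{"fn": "drive_tool", "kwargs": {"commands": [[2,0,1,0,0,0.1],[2,0,1,0,0,0.2],[2,0,1,0,0,0.3],[2,0,1,0,0,0.4],[2,0,1,0,0,0.5]]}}

```text
clock: 2.6
tcp_pos: [0.4721, 0.0089, 0.0855]
tool_rot: [0.684, 0.729, 0.001, 0.002]
wrist_force: [0.8, -3.4, 0.5]
width: 0.0117
grip_force: 31.0
```

{"fn": "drive_tool", "kwargs": {"commands": [[0,0,0,0,0,0.1],[0,0,0,0,0,0.2],[0,0,0,0,0,0.3],[0,0,0,0,0,0.3],[0,0,0,0,0,0.3]]}}

```text
clock: 3.02
tcp_pos: [0.4709, 0.0091, 0.0854]
tool_rot: [0.783, 0.622, 0.0, 0.002]
wrist_force: [-3.9, -4.2, 7.1]
width: 0.0116
grip_force: 32.6
```

```bash
python3 go.py .472 .0117 .083 -.24
```

```text
shift [2.8 0.5 2.4] rot [0.003 0.001 0.011] q [ 0.021  0.064 -0.426  1.078 -0.002  1.82 ] F [-3.91 -4.19  7.08] tcp [0.4709 0.0091 0.0854] w 0.011630479259670546 3.0167
```

{"fn": "drive_tool", "kwargs": {"commands": [[0,0,0,0,0,0],[0,0,0,0,0,0],[0,0,0,0,0,0],[0,0,-30,0,0,0],[0,0,-70,0,0,0]], "claw": 50}}

```text
clock: 3.43
tcp_pos: [0.4678, 0.0102, 0.151]
tool_rot: [0.783, 0.622, -0.003, -0.002]
wrist_force: [0.6, -0.1, -0.5]
width: 0.05
grip_force: 0.0
```

{"fn": "drive_tool", "kwargs": {"commands": [[0,0,-40,0,0,0],[0,0,-80,0,0,0],[0,0,-120,0,0,0],[0,40,-120,0,0,0],[0,80,-120,0,0,0]]}}

```text
clock: 3.85
tcp_pos: [0.5497, -0.0079, 0.2782]
tool_rot: [0.783, 0.622, 0.004, 0.003]
wrist_force: [0.5, -0.2, 0.7]
width: 0.0498
grip_force: 0.0
```

```bash
python3 go.py .452 .366 .25 1.47
```

```text
shift [ 342.  -179.9   27.5] rot [ 0.008  0.006 -1.698] q [-0.015  0.172  0.123  1.512  0.     1.784] F [ 0.51 -0.16  0.68] tcp [ 0.5497 -0.0079  0.2782] w 0.04981559874646872 3.85
```

{"fn": "drive_tool", "kwargs": {"commands": [[342,-180,27,0,0,-1.7],[342,-180,27,0,0,-1.7],[342,-180,27,0,0,-1.7],[342,-180,27,0,0,-1.7],[342,-180,27,0,0,-1.7]]}}

```text
clock: 4.27
tcp_pos: [0.4953, 0.1948, 0.2585]
tool_rot: [0.552, 0.834, 0.0, -0.0]
wrist_force: [0.5, 0.1, -0.4]
width: 0.0501
grip_force: 0.0
```

```bash
python3 go.py .452 .366 .25 1.47
python3 - <<'E'
from h import *
from rig import grab_frame
o=[]
for n,(x,y) in(("top",(291,205)),("side",(322,200))):
    f=grab_frame(n); pickle.dump(f,open(n+"1.pkl","wb")); i=f["frame"][:,:,::-1][y:y+35,x:x+50]
    o.append(cv2.resize(i,None,fx=8,fy=8,interpolation=cv2.INTER_CUBIC))
cv2.imwrite("pics/z1.png",np.clip(np.hstack(o)*1.6,0,255).astype(np.uint8))
E
```

```text
shift [174.5  27.    8.6] rot [ 0.    -0.    -1.069] q [0.374 0.142 0.044 1.472 0.    1.544] F [ 0.46  0.07 -0.39] tcp [0.4953 0.1948 0.2585] w 0.05011054153702373 4.2667
```

View pics/z1.png

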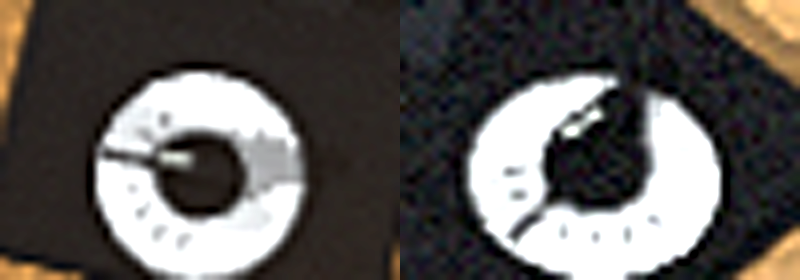

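The nose merges with the long mark in both views (top zoom: mark (105,153)–(142,158), white line (163,157)–(192,159)). I'll check this numerically.

Run:
```python
from h import *
t,s=[pickle.load(open(n+"1.pkl","rb")) for n in("top","side")]
k=np.array([.4722,.0116])
W=lambda f,x,u,v,z:plane(f,zoom(*x,8,u,v),z)[:2]
T=(291,205);S=(322,200)
for n,f,x,a,b,z in(("line t",t,T,(163,157),(190,159),.089),("mark t",t,T,(104,153),(142,158),.046),("line s",s,S,(167,132),(196,114),.089),("mark s",s,S,(112,240),(135,215),.046)):
    p,q=W(f,x,*a,z),W(f,x,*b,z); d=p-q; e=(p+q)/2-k; print(n,p,q,"dir",np.arctan2(d[1],d[0]),"from axis",np.arctan2(e[1],e[0]),np.linalg.norm(e))
# deck edges direction: dark casing left edge in top view
g=cv2.cvtColor(t["frame"],cv2.COLOR_RGB2GRAY); m=((g<45)).astype(np.uint8)
pts=[]
for r in range(203,236):
    c=np.nonzero(m[r,270:330])[0]; pts.append((270+c[0],r))
P=np.array([plane(t,p,.045)[:2] for p in pts]); d=P-np.median(P,0)
v=cv2.fitLine(P.astype(np.float32),cv2.DIST_HUBER,0,.01,.01).ravel(); print("deck edge yaw",np.arctan(v[1]/v[0]),v)
```

```text
line t [0.4759 0.0294] [0.4748 0.0167] dir 1.486926038473234 from axis 1.3046115969993244 0.011900438671743799
mark t [0.4842 0.059 ] [0.4816 0.0406] dir 1.4296314215871482 from axis 1.2972993940843005 0.03967907197411997
line s [0.4756 0.0282] [0.471  0.0142] dir 1.2545969569953233 from axis 1.4546865267709472 0.009674960216373324
mark s [0.4812 0.0558] [0.4803 0.0402] dir 1.5115886257319355 from axis 1.3393541951353807 0.03743117958290655
deck edge yaw -0.8943565 [ 0.626  -0.7798  0.5064  0.1425]
```

The knob is within about 0.03 rad of the mark. Next, the probe.

{"fn": "drive_tool", "kwargs": {"commands": [[174,27,9,0,0,-1.07],[174,27,9,0,0,-1.07],[174,27,9,0,0,-1.07],[174,27,9,0,0,-1.07],[174,27,9,0,0,-1.07]], "claw": 60}}

```text
clock: 4.78
tcp_pos: [0.4523, 0.3685, 0.2488]
tool_rot: [0.267, 0.964, 0.001, -0.001]
wrist_force: [0.6, 0.1, -0.6]
width: 0.0604
grip_force: 0.0
```

```bash
python3 go.py .4522 .366 .25 1.47
```

```text
shift [-1.1 -2.2 -1.3] rot [ 0.001 -0.002 -0.44 ] q [0.683 0.24  0.143 1.473 0.002 1.223] F [ 0.61  0.11 -0.56] tcp [0.4523 0.3685 0.2488] w 0.06039710271770469 4.7833
```

{"fn": "drive_tool", "kwargs": {"commands": [[-1,-2,0,0,0,-0.44],[-1,-2,0,0,0,-0.44],[-1,-2,0,0,0,-0.44],[-1,-2,0,0,0,-0.44],[-1,-2,0,0,0,-0.44]]}}

```text
clock: 5.2
tcp_pos: [0.4538, 0.3616, 0.2497]
tool_rot: [0.055, 0.999, 0.0, 0.0]
wrist_force: [0.2, 0.2, 0.1]
width: 0.0603
grip_force: 0.0
```

```bash
python3 go.py .4522 .366 .118 1.47
```

```text
shift [  2.1   4.2 131.7] rot [ 0.     0.    -0.009] q [0.673 0.234 0.137 1.473 0.    0.782] F [0.21 0.25 0.06] tcp [0.4538 0.3616 0.2497] w 0.06025929808890502 5.2
```

{"fn": "drive_tool", "kwargs": {"commands": [[2,4,35,0,0,0],[2,4,70,0,0,0],[2,4,100,0,0,0],[2,4,125,0,0,0],[2,4,132,0,0,0]]}}

```text
clock: 5.62
tcp_pos: [0.4504, 0.3642, 0.1133]
tool_rot: [0.057, 0.998, -0.002, -0.002]
wrist_force: [-0.9, 0.1, -1.1]
width: 0.0598
grip_force: 0.0
```

{"fn": "drive_tool", "kwargs": {"commands": [[0,0,0,0,0,0],[0,0,0,0,0,0]]}}

```text
clock: 5.78
tcp_pos: [0.4524, 0.366, 0.1187]
tool_rot: [0.056, 0.998, 0.0, 0.0]
wrist_force: [0.6, 0.2, 0.8]
width: 0.0598
grip_force: 0.0
```

```bash
python3 go.py .4522 .366 .118 1.47
```

```text
shift [ 0.2 -0.1  0.7] rot [ 0.001  0.    -0.011] q [ 0.68   0.253 -0.127  1.191  0.     0.792] F [0.56 0.21 0.82] tcp [0.4524 0.366  0.1187] w 0.05978200411941941 5.7833
```

{"fn": "drive_tool", "kwargs": {"commands": [[0,0,0,0,0,0],[0,0,0,0,0,0],[0,0,0,0,0,0],[0,0,0,0,0,0],[0,0,0,0,0,0]], "claw": 0, "force": 60}}

```text
clock: 6.2
tcp_pos: [0.4529, 0.3667, 0.1195]
tool_rot: [0.055, 0.998, 0.001, 0.001]
wrist_force: [0.0, 0.2, 6.7]
width: 0.0232
grip_force: 59.4
```

{"fn": "drive_tool", "kwargs": {"commands": [[0,0,-15,0,0,0],[0,0,-35,0,0,0],[0,0,-65,0,0,0],[0,0,-100,0,0,0],[0,0,-130,0,0,0]]}}

```text
clock: 6.62
tcp_pos: [0.4516, 0.3657, 0.2495]
tool_rot: [0.055, 0.998, -0.0, -0.0]
wrist_force: [1.0, 0.8, -1.2]
width: 0.0231
grip_force: 59.0
```

{"fn": "drive_tool", "kwargs": {"commands": [[0,0,-40,0,0,0],[0,0,-50,0,0,0],[0,0,-50,0,0,0],[0,0,-50,0,0,0],[0,0,-50,0,0,0]]}}

```text
clock: 7.03
tcp_pos: [0.4516, 0.3657, 0.2958]
tool_rot: [0.055, 0.998, -0.001, -0.001]
wrist_force: [0.6, -0.9, -1.9]
width: 0.0232
grip_force: 59.2
```

```bash
python3 go.py .4522 .366 .3 1.47
python3 - <<'E'
from h import *
from rig import grab_frame
for n in("top","side"):
    f=grab_frame(n); pickle.dump(f,open(n+"2.pkl","wb")); cv2.imwrite(f"pics/{n}2.png",f["frame"][:,:,::-1])
i=cv2.imread("pics/side2.png")[150:330,180:380]
cv2.imwrite("pics/z2.png",np.clip(cv2.resize(i,None,fx=3.3,fy=3.3,interpolation=cv2.INTER_CUBIC)*1.5,0,255).astype(np.uint8))
E
```

```text
shift [-0.6  0.4 -4.2] rot [-0.002 -0.002 -0.01 ] q [0.681 0.25  0.259 1.582 0.    0.792] F [ 0.63 -0.91 -1.86] tcp [0.4516 0.3657 0.2958] w 0.02317710809924673 7.0333
```

View pics/z2.png

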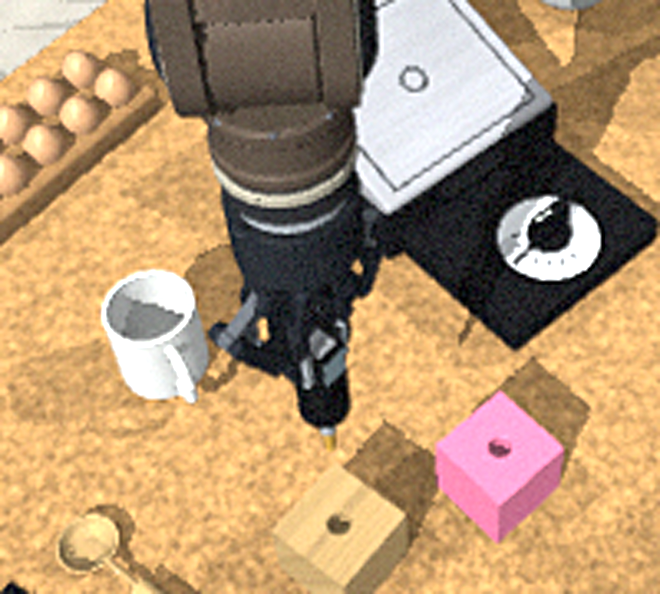

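The probe is held clear of the stand, with the brass tip at zoom (333,447), i.e. pixel (281,285.5). I'll check the tip offset and compute the lid pose.

```bash
cat > lid.py <<'E'
import sys
from go import *
from h import *
yaw=-.237; n=np.array([-np.sin(np.radians(20))*np.cos(yaw),-np.sin(np.radians(20))*np.sin(yaw),np.cos(np.radians(20))])
spot=np.array([.6625,-.0338,.1185])
def target(h,ty=.75,d=.107,off=(0,0)):
    ax=np.cross([0,0,1],n); ax/=np.linalg.norm(ax)
    r=R.from_rotvec(ax*np.radians(20))*down(ty)
    return spot+n*h-r.apply([off[0],off[1],d]),r
if __name__=="__main__":
    a=list(map(float,sys.argv[1:])); show(*target(a[0],off=a[1:3] if len(a)>2 else (0,0)))
E
python3 - <<'E'
from lid import *
t,s=[pickle.load(open(n_+"0.pkl","rb")) for n_ in("top","side")]
print("spot rays",plane(t,(327,173.5),.118),plane(s,(305,173.5),.118))
s2=pickle.load(open("side2.pkl","rb")); st=manip.sense(); r=R.from_quat(st["tool_rot"])
tip=st["tcp_pos"]+r.apply([0,0,.107]); print("exp tip",tip)
T=s2["camera_from_world"];c=T[:3,:3]@tip+T[:3,3];uv=s2["intrinsics"]@c;print("expected px",uv[:2]/uv[2])
p=plane(s2,(280.9,285.5),tip[2]);print("ray tip",p,"tool offs",r.inv().apply(p-tip)*1000)
f=s2["frame"][265:295,265:300].astype(int); m=(f[:,:,0]-f[:,:,2]>55); print([(265+np.nonzero(m[k])[0]).tolist() for k in range(14,24)])
show(*target(.15)); show(*target(.03))
E
```

```text
spot rays [ 0.6641 -0.0328  0.118 ] [ 0.6622 -0.0358  0.118 ]
exp tip [0.4511 0.3653 0.1885]
expected px [278.9136 285.3832]
ray tip [0.4471 0.3629 0.1885] tool offs [ 3.7778 -2.8054  0.0165]
[[265, 266, 267, 268, 269, 270, 271, 272, 273, 274, 282, 283, 284, 285, 286, 287, 288, 289, 290, 291, 292, 293, 294, 296, 299], [265, 266, 267, 268, 269, 270, 271, 272, 273, 274, 275, 276, 282, 283, 284, 285, 286, 287, 288, 289, 290, 291, 292, 293, 294, 295, 296, 297, 298], [265, 266, 267, 268, 269, 270, 271, 272, 273, 274, 275, 276, 282, 283, 284, 285, 286, 287, 288, 289, 290, 291, 292, 294, 296, 297, 298, 299], [265, 266, 267, 268, 269, 270, 271, 272, 273, 274, 275, 276, 277, 278, 279, 280, 281, 282, 283, 284, 285, 286, 287, 288, 289, 290, 291, 294, 296, 297, 298, 299], [265, 266, 267, 268, 269, 270, 271, 272, 273, 274, 275, 276, 277, 278, 279, 280, 281, 282, 283, 284, 285, 286, 287, 288, 289, 290, 292, 295, 296, 297], [265, 266, 267, 268, 269, 270, 271, 272, 273, 274, 275, 276, 277, 278, 279, 280, 281, 282, 283, 284, 285, 286, 287, 288, 289, 291, 292, 296, 297, 298], [265, 266, 267, 268, 269,
[... 162 characters left out ...]
 273, 274, 275, 276, 277, 278, 279, 280, 281, 282, 283, 284, 285, 286, 287, 295], [265, 266, 267, 268, 269, 270, 271, 272, 273, 274, 275, 276, 277, 278, 279, 280, 281, 282, 283, 284, 285, 286, 287, 292, 294, 299], [265, 266, 267, 268, 269, 270, 271, 272, 273, 274, 275, 276, 277, 278, 279, 280, 281, 282, 283, 284, 285, 286, 287, 289, 290, 291, 292]]
shift [-166.6 -362.7  -64. ] rot [-0.084 -0.349  0.703] q [0.681 0.251 0.259 1.582 0.    0.791] F [-0.73 -0.08 -2.18] tcp [0.4514 0.3655 0.2955] w 0.022934891476186468 7.1333
shift [-207.6 -367.5   48.7] rot [-0.084 -0.349  0.703] q [0.681 0.251 0.259 1.582 0.    0.791] F [-0.73 -0.08 -2.18] tcp [0.4514 0.3655 0.2955] w 0.022934891476186468 7.1333
```

{"fn": "drive_tool", "kwargs": {"commands": [[-30,-20,-64,0,0,0],[-50,-60,-64,0,0,0.1],[-70,-100,-64,-0.02,-0.08,0.2],[-90,-140,-64,-0.03,-0.12,0.3],[-100,-180,-64,-0.04,-0.17,0.35]]}}

```text
clock: 7.55
tcp_pos: [0.5267, 0.2006, 0.3597]
tool_rot: [0.23, 0.969, 0.015, 0.086]
wrist_force: [-0.2, -0.8, -1.7]
width: 0.0229
grip_force: 59.5
```

```bash
python3 lid.py .15
```

```text
shift [-140.2 -168.7   10.7] rot [-0.043 -0.175  0.349] q [ 0.405  0.101  0.208  1.521 -0.078  0.865] F [-0.2  -0.76 -1.72] tcp [0.5267 0.2006 0.3597] w 0.022900091437124008 7.55
```

{"fn": "drive_tool", "kwargs": {"commands": [[-30,-35,2,-0.01,-0.04,0.07],[-60,-70,4,-0.02,-0.08,0.14],[-85,-100,6,-0.03,-0.12,0.21],[-110,-135,8,-0.035,-0.15,0.28],[-140,-169,11,-0.043,-0.175,0.35]]}}

```text
clock: 7.97
tcp_pos: [0.5723, -0.0025, 0.3598]
tool_rot: [0.393, 0.903, 0.03, 0.17]
wrist_force: [0.3, 0.0, -1.5]
width: 0.0228
grip_force: 59.6
```

{"fn": "drive_tool", "kwargs": {"commands": [[0,0,0,0,0,0],[0,0,0,0,0,0],[0,0,0,0,0,0]]}}

```text
clock: 8.22
tcp_pos: [0.5729, -0.0007, 0.3598]
tool_rot: [0.392, 0.904, 0.03, 0.169]
wrist_force: [-0.7, 0.7, -1.4]
width: 0.0234
grip_force: 59.6
```

```bash
python3 lid.py .04
```

```text
shift [-12.1  -5.7 112.1] rot [-0.001 -0.004  0.002] q [ 0.047 -0.036  0.022  1.296 -0.093  0.85 ] F [-0.66  0.68 -1.42] tcp [ 0.5729 -0.0007  0.3598] w 0.02338312243235893 8.2167
```

{"fn": "drive_tool", "kwargs": {"commands": [[-3,-1,28,0,0,0],[-6,-3,56,0,0,0],[-9,-4,84,0,0,0],[-12,-6,104,0,0,0],[-12,-6,112,0,-0.004,0]]}}

```text
clock: 8.63
tcp_pos: [0.6134, -0.0208, 0.2533]
tool_rot: [0.391, 0.904, 0.029, 0.169]
wrist_force: [-0.7, 0.1, -2.1]
width: 0.0228
grip_force: 59.6
```

{"fn": "drive_tool", "kwargs": {"commands": [[0,0,0,0,0,0],[0,0,0,0,0,0],[0,0,0,0,0,0]]}}

```text
clock: 8.88
tcp_pos: [0.6145, -0.0211, 0.2598]
tool_rot: [0.391, 0.903, 0.03, 0.173]
wrist_force: [0.7, -0.3, -1.5]
width: 0.0227
grip_force: 59.6
```

```bash
python3 lid.py .04
python3 - <<'E'
from lid import *
from rig import grab_frame
st=manip.sense(); r=R.from_quat(st["tool_rot"]); tip=st["tcp_pos"]+r.apply([0,0,.107]); ax=st["tcp_pos"]+r.apply([0,0,.05])
o=[]
for nn in("top","side"):
    f=grab_frame(nn); pickle.dump(f,open(nn+"3.pkl","wb"))
    T=f["camera_from_world"]
    for p in(tip,ax,spot):
        uv=f["intrinsics"]@(T[:3,:3]@p+T[:3,3]); uv=uv[:2]/uv[2]; print(nn,uv)
    x,y=uv.astype(int)-[25,32]; print("crop",x,y)
    o.append(cv2.resize(f["frame"][y:y+50,x:x+50,::-1],None,fx=8,fy=8,interpolation=cv2.INTER_CUBIC))
cv2.imwrite("pics/z3.png",np.clip(np.hstack(o)*1.4,0,255).astype(np.uint8))
E
```

```text
shift [ 0.9 -1.9  2.7] rot [0.003 0.003 0.004] q [ 0.006  0.012 -0.154  1.061 -0.082  0.808] F [ 0.73 -0.35 -1.55] tcp [ 0.6145 -0.0211  0.2598] w 0.0226860656175068 8.8833
top [326.3554 174.0792]
top [325.308  175.3482]
top [327.2696 173.8621]
crop 302 141
side [306.6051 166.7442]
side [310.5554 157.2544]
side [304.5677 173.705 ]
crop 279 141
```

View pics/z3.png

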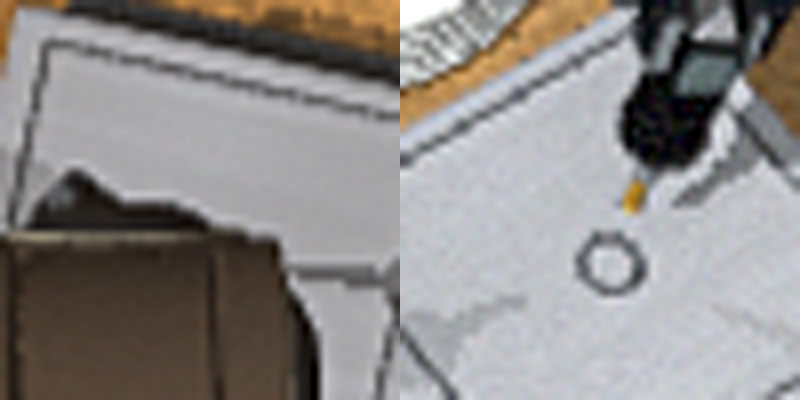

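Side view: tip end at pixel (307.2,167.0) against a predicted (306.6,166.7), and the ring at (305.1,173.6). So the probe sits straight in the grip. The top view is blocked by the wrist. Descending.

{"fn": "drive_tool", "kwargs": {"commands": [[0,-1,9,0,0,0],[0,-1,18,0,0,0],[0,-1,26,0,0,0],[0,-1,31,0,0,0],[0,-1,33,0,0,0]]}}

```text
clock: 9.4
tcp_pos: [0.6241, -0.0256, 0.2248]
tool_rot: [0.392, 0.904, 0.029, 0.171]
wrist_force: [0.8, 0.5, -1.5]
width: 0.0228
grip_force: 59.7
```

{"fn": "drive_tool", "kwargs": {"commands": [[0,0,0,0,0,0],[0,0,0,0,0,0],[0,0,0,0,0,0],[0,0,0,0,0,0],[0,0,0,0,0,0]]}}

```text
clock: 9.82
tcp_pos: [0.6246, -0.0254, 0.2273]
tool_rot: [0.392, 0.903, 0.03, 0.172]
wrist_force: [0.2, 0.6, -1.6]
width: 0.0232
grip_force: 59.7
```

```bash
cat > look.py <<'E'
import sys
from lid import *
from rig import grab_frame
show(*target(0)); fs=[]
st=manip.sense(); r=R.from_quat(st["tool_rot"]); tip=st["tcp_pos"]+r.apply([0,0,.107]); print("axis err deg",np.degrees(np.arccos(-r.as_matrix()[:,2]@n)),"tip in lid normal mm",(tip-spot)@n*1000,"F.n",st["wrist_force"]@n)
f=grab_frame("side"); T=f["camera_from_world"]
uv=f["intrinsics"]@(T[:3,:3]@tip+T[:3,3]); print("exp tip px",uv[:2]/uv[2])
cv2.imwrite(sys.argv[1],np.clip(cv2.resize(f["frame"][150:190,280:340,::-1],None,fx=10,fy=10,interpolation=cv2.INTER_CUBIC)*1.4,0,255).astype(np.uint8))
E
python3 look.py pics/z4.png
```

```text
shift [1.1 0.2 8.5] rot [0.002 0.002 0.003] q [-0.002  0.033 -0.203  0.992 -0.08   0.802] F [ 0.23  0.62 -1.61] tcp [ 0.6246 -0.0254  0.2273] w 0.02322449536163825 9.8167
axis err deg 0.16092052422987638 tip in lid normal mm 8.551536641171888 F.n -1.5349186546412692
exp tip px [305.0635 172.064 ]
```

View pics/z4.png

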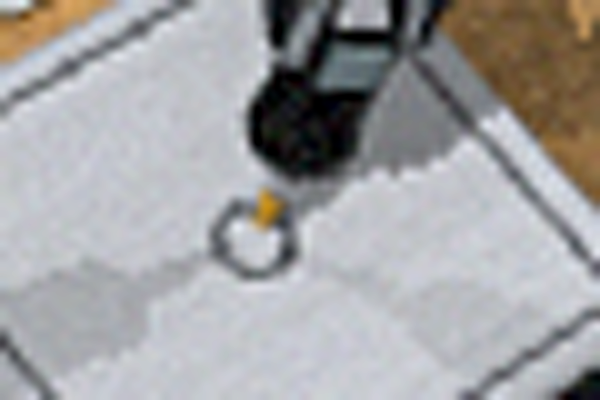

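The tip is at (305.7,172.4) and heading for the ring centre (305.1,173.4), about 8 mm above it. Pressing gently.

{"fn": "drive_tool", "kwargs": {"commands": [[1,0,2,0,0,0],[1,0,4,0,0,0],[1,0,6,0,0,0],[1,0,8,0,0,0],[1,0,10,0,0,0]]}}

```text
clock: 10.28
tcp_pos: [0.6272, -0.0255, 0.2169]
tool_rot: [0.392, 0.903, 0.03, 0.172]
wrist_force: [0.1, 0.5, -1.7]
width: 0.0229
grip_force: 59.7
```

{"fn": "drive_tool", "kwargs": {"commands": [[0,0,0,0,0,0],[0,0,0,0,0,0],[0,0,0,0,0,0],[0,0,0,0,0,0],[0,0,0,0,0,0]]}}

```text
clock: 10.7
tcp_pos: [0.6272, -0.0256, 0.2173]
tool_rot: [0.392, 0.903, 0.03, 0.172]
wrist_force: [-0.2, 0.1, -0.6]
width: 0.0233
grip_force: 59.7
```

```bash
python3 look.py pics/z5.png
```

```text
shift [-0.1  0.4 -1.7] rot [0.001 0.002 0.002] q [-0.003  0.04  -0.218  0.971 -0.08   0.802] F [-0.19  0.15 -0.62] tcp [ 0.6272 -0.0256  0.2173] w 0.023345413046829144 10.7
axis err deg 0.12646324182647292 tip in lid normal mm -1.7497504376449855 F.n -0.510809294836471
exp tip px [304.5408 173.9419]
```

{"fn": "drive_tool", "kwargs": {"commands": [[0,0,1,0,0,0],[0,0,2,0,0,0],[0,0,3,0,0,0],[0,0,4,0,0,0],[0,0,4,0,0,0]]}}

```text
clock: 11.17
tcp_pos: [0.6286, -0.0258, 0.2134]
tool_rot: [0.392, 0.903, 0.03, 0.172]
wrist_force: [-0.6, -0.5, 0.7]
width: 0.0233
grip_force: 59.9
```

{"fn": "drive_tool", "kwargs": {"commands": [[0,0,0,0,0,0],[0,0,0,0,0,0],[0,0,0,0,0,0],[0,0,0,0,0,0],[0,0,0,0,0,0]]}}

```text
clock: 11.58
tcp_pos: [0.6286, -0.0258, 0.2135]
tool_rot: [0.392, 0.903, 0.03, 0.172]
wrist_force: [-0.5, 0.1, 0.6]
width: 0.023
grip_force: 59.9
```

```bash
python3 look.py pics/z6.png
python3 - <<'E'
from lid import *
from rig import grab_frame
v=[]
for i in range(10):
    v.append(manip.sense()["wrist_force"]@n); grab_frame("side")
print(np.mean(v),np.std(v))
E
```

```text
shift [-0.1  0.3 -5.8] rot [0.001 0.002 0.003] q [-0.003  0.043 -0.223  0.963 -0.08   0.801] F [-0.48  0.08  0.64] tcp [ 0.6286 -0.0258  0.2135] w 0.023028692294548344 11.5833
axis err deg 0.13173745415609295 tip in lid normal mm -5.791228998195889 F.n 0.7630469670926685
exp tip px [304.2572 174.5379]
0.4510216787644937 0.43482202830885275
```

View pics/z6.png

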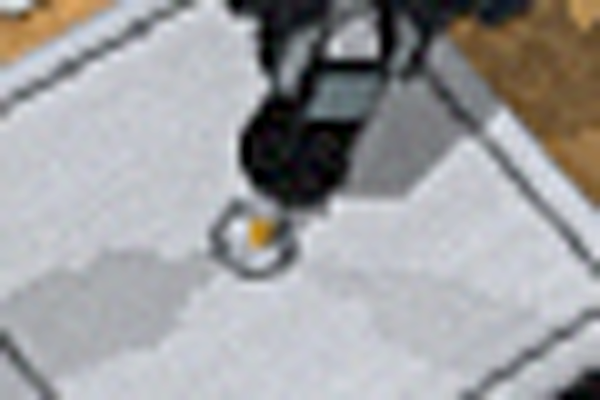

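The brass tip is inside the ring (tip about (258,242), ring centre (255,238) in the zoom). The force rise of about 2 N matches the 5.8 mm plunge, and the axis error is about 0.1°. Handing in.

```bash
python3 -c "
from rig import manip
print(manip.finish_job())"
```

```text
the job is handed in; nothing more can be done
None
```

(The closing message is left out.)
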